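Crank down the mould press

ROBOT

A 7-joint arm with a two-finger parallel gripper is mounted at the origin on the work surface. World frame = base frame: x ahead of the robot, y to its left, z up, the work surface at z = 0. Lengths are in m, angles in degrees, forces in N, time in s.
With the tool pointing down it reaches from about 0.4 to 0.9 m from the base axis. Payload 5.5 kg.
Tool frame: the origin (TCP) lies midway between the tips of the shut fingers; the grasp point (between the pads) lies 19 mm behind it; z points along the fingers, y is the line along which they close (so a half turn about z gives the same grasp; the last joint's range is limited). The gripper opens to 85 mm and grips with 20 to 120 N. Pads are 22 mm wide; open, the fingers measure 114 mm over their backs; the gripper's body (76 mm by 85 mm) begins 54 mm behind the grasp point. The pads swing forward as they close: fully open they stand 13 mm farther back than shut.
Start: joints at [-54.591, 28.699, -24.465, 88.831, 12.651, 65.22, -12.049], TCP at [0.226, 0.61, 0.203] pointing down, gripper open.
Joint ranges: [-164.97, 164.97], [-17.58, 116.51], [-87.97, 89.64], [11.32, 138.91], [-80.73, 260.73], [10.89, 115.49], [-147.41, 147.41]. Speed limits (degrees/s): [147.25, 147.25, 180, 180, 180, 180, 180].

INTERFACE

Orientations are given as a 3x3 rotation matrix whose columns are the frame's x, y, z axes.
In Python, from bench import observe, viewer, arm gives the robot as it stands.
- The arm moves only by the tool carry_out, never from a script. Its arguments are lists of equal length, an entry for each row: "fingers": the finger opening in mm, from 0 to 85.4; "linear": the shift along the tool's x, y, z in mm, a list of three; "yaw": the turn about the tool's z in degrees. A call has 1 to 10 rows; each row shifts and turns the commanded pose from where the row before left it, along the tool's axes as they then stand; what a row does not reach is not made up. A row lasts 1/8 s, in which the tool goes at most 62.5 mm and 10.7 degrees, less where a joint would pass 70% of its speed; a pose out of reach is approached as far as the arm can. A call is refused whole if a number of a shift passes 62.5 or a number of a turn 10.7, either way. A call with a gripper value outside its range is refused whole. The fingers move at their own pace and stop on an object; the grip force is fixed at half the most. Time passes only in rows, so rows that do not move let the fingers close. It gives the time, the measured TCP pose, the force, the opening and the grip force at its end, in the units of the state.
- observe(): the state, without advancing time (a new reading comes with each control period).
- viewer.get_image(name): name is "scene" or "side" or "wrist"; returns a dict with "frame" (384x512x3 uint8, red, green, blue), "depth" (384x512 float32, m along the optical axis (not along the pixel's ray), 0 where there is no reading), "K" (3x3 intrinsics, pixels), "origin" and "orientation" of the camera in the world. Camera axes: x right, y up, looking along -z (the intrinsics and any distortion apply to the point x, -y, -z); pixel columns grow to the right and rows downward; lengths in m; the calibration is good to about 2 mm. A picture is of the moment at which its call begins.
- arm.sign_off(): hands the job in; it is judged then, once.
The state is a dict: "time": time; "joint_pos": joint angles; "joint_velocities": joint speeds; "joint_torque": joint torques, N m; "ee_pos": TCP position; "orientation": TCP orientation; "ft_force": force on the tool from outside, world axes, zero at the start; "moment": the same for the moment, N m; "gripper_width": opening from 0.0 (shut) to 1.0 (fully open); "gripper_force": force on a finger pad.
Only numpy, scipy, OpenCV 4.12 (cv2) and the standard library are available. Lean on these libraries where they do the work, as an engineer would, in place of code of your own. Each camera call takes 0.05 s, during which the arm holds its last target. There are 200 camera calls.

TASK

Take the loose crank out of its rest, feel its square socket gently down the well in the top of the bench press until it sits fully home on the hidden square spindle, then turn it clockwise until the platen has closed firmly, but not brutally, on the brass mould flask. Leave the crank standing seated on the spindle, let go of everything, and do not disturb the cup, the jar or the plaster model.

Things in the scene. Friction and masses are not known exactly. Their poses are not given: they have to be found in the camera images.
- press: White bench press, fixed: bed 130 x 170 mm, 20 mm thick; two steel columns; on them a crosshead block 90 (x) x 170 (y) mm from 102 to 150 mm height, with one round well in its top. Origin: centre of the underside; z up.
- well (a point): Centre of the well's round mouth in the crosshead's top, 150 mm above the bench, axes as the press. The well is 43 mm in diameter, 45 mm deep to its flat floor, its mouth chamfered 4 mm. The spindle stands on the floor, centred.
- spindle_foot (a point): Centre of the well's floor, axes as press. Black spindle: square, 18 mm across flats, 16 mm high, above it a 9 mm high round taper (18 to 9 mm diameter) that pilots the socket. Its angle is not measured: flats may face any way. Turns only clockwise from above, against 0.28 Nm of friction in motion (0.1 to 0.2 Nm is read standing); does not follow a lightly rubbing socket, stays where left.
- crank: Steel crank, about 0.35 kg, upright in its rest. Origin: centre of the open socket mouth at its bottom; z up the shank, x along the arm. Socket: square tube 29 mm outside, 20.6 mm inside (walls along x and y), 28 mm deep, so 0.16 rad of play either way on the spindle; fully home its mouth rests on the well's floor. Shank 16 mm diameter; arm 20 mm wide, 62 to 70 mm up, x = -14 to +76 mm.
- grip (a point): On the crank's axis 95 mm above its origin, axes as the crank: in the steel grip block, 34 (x) x 16 (y) mm, from 70 to 104 mm above the crank's origin, meant to be pinched along y. At x = 63 mm from the axis stands a black handle knob, 18 mm diameter, from 70 to 110 mm above the crank's origin.
- rest: Black plastic rest, fixed: plate 90 x 70 x 8 mm with an open square pocket, 42 mm outside, 32 mm inside, rim 35 mm and floor 13 mm above the bench. The crank's socket stands in it. Origin: centre of the underside.
- platen: Steel disc of the press, 76 mm diameter, 12 mm thick, under the crosshead on a rubber spring. Origin: centre of its underside, at the start 78 mm above the bench and 8 mm above the flask. Each rad of spindle lowers it 6 mm; once on the flask each 0.1 rad adds about 9 N of press force.
- flask: Round brass mould flask, 80 mm diameter, 50 mm high, 0.8 kg, standing loose on the bed under the platen. Origin: centre of its underside. Firmly closed means a press force of 8 to 60 N (0.05 to 0.36 Nm more at the crank than its running friction); over 90 N harms it.
- cup: White ceramic mug, 84 mm diameter, 65 mm high; bystander. Origin: centre of its underside.
- jar: White plastic jar, 60 mm diameter, 85 mm high; bystander. Origin: centre of its underside.
- model: Small plaster dental model, 60 x 65 x 30 mm; bystander. Origin: centre of its underside.
There are look-alikes about, which are no part of the job. What is shaped like the crank but purple is not meant.

How it is judged:
By the outcome, as a careful person would: the job done as asked, in the order asked, and still so for the second after the job is handed in, with the robot touching nothing.
It also fails if it takes over 67 s, if anything falls off the work surface, if the arm or the gripper's body presses on something with over 40 N, if the wrist force passes 120 N, or if a joint passes its speed limit or range.

## Working session

There is one attempt and no reset: what is moved stays moved. The work goes in short steps, Python scripts to look and compute and a tool call to move; the robot and the scene stay as the last step left them, time stands still between calls to the robot, and variables do not carry over. Pictures are saved under pics/ and viewed, at most 10 in all, crops included, and the job is handed in when it is done.

Besides the shell and the picture viewer there is one more tool, called after "Request:" as name([rows], argument=value, ...), one row to a line, values as JSON. carry_out: Moves the arm, as the interface text tells. Its arguments: {"type":"object","properties":{"fingers":{"type":"array","items":{"type":"number"}},"linear":{"type":"array","items":{"type":"array","items":{"type":"number"}}},"yaw":{"type":"array","items":{"type":"number"}}},"required":["fingers","linear","yaw"]}

```bash
mkdir -p pics; ls; cat > h.py <<'E'
import numpy as np, cv2
from bench import observe, viewer, arm
def grab(n):
    d=viewer.get_image(n); np.savez(f'{n}.npz',**d); return d
def pts(d):
    z=d['depth'];K=np.array(d['K']);v,u=np.indices(z.shape)
    p=np.stack([(u-K[0,2])/K[0,0]*z,-(v-K[1,2])/K[1,1]*z,-z],-1)
    return p@np.array(d['orientation']).T+np.array(d['origin'])
def ray(d,u,v,zp):
    K=np.array(d['K']);r=np.array(d['orientation'])@np.array([(u-K[0,2])/K[0,0],-(v-K[1,2])/K[1,1],-1])
    o=np.array(d['origin']);return o+r*(zp-o[2])/r[2]
E
python3 - <<'E'
from h import *
s=observe();print(s)
a=grab('scene');b=grab('side')
cv2.imwrite('pics/a.png',np.hstack([cv2.resize(x['frame'][:,:,::-1],(400,300)) for x in (a,b)]) )
cv2.imwrite('pics/scene.png',cv2.resize(a['frame'][:,:,::-1],(800,600)))
cv2.imwrite('pics/side.png',cv2.resize(b['frame'][:,:,::-1],(800,600)))
for x in (a,b): print(x['origin'],x['orientation'],x['K'])
E
```

```text
pics
{'time': 0.0, 'joint_pos': array([-54.5905386 ,  28.75227265, -24.45441592,  88.8904947 ,
        12.65115603,  65.21785058, -12.05018685]), 'joint_velocities': array([-0.05452919,  0.00771593, -0.12062427,  0.03867543, -0.01089771,
       -0.13732497,  0.05926708]), 'joint_torque': array([ 1.60870836e-04, -5.69499207e+01, -5.81608146e+00, -2.80943531e+01,
        1.05150268e-02,  1.18746405e-02,  2.60714449e-05]), 'ee_pos': array([0.22559706, 0.6088262 , 0.20238493]), 'orientation': array([[-9.37730715e-01,  3.47362333e-01, -7.17704368e-04],
       [ 3.47363067e-01,  9.37729129e-01, -1.72629810e-03],
       [ 7.33613557e-05, -1.86810674e-03, -9.99998252e-01]]), 'ft_force': array([ 0.26668217,  0.45140853, -0.71728489]), 'moment': array([ 0.02653895, -0.0252111 , -0.00769053]), 'gripper_force': 0.0, 'gripper_width': 0.9999170655341052}
[1.06189484 0.7139155  1.10092417] [[-0.79004357 -0.46705848  0.3970989 ]
 [ 0.61304575 -0.59929485  0.5148015 ]
 [-0.00246307  0.65015541  0.75979726]] [[422.76323415   0.         258.6364277 ]
 [  0.         422.76323415 187.4434032 ]
 [  0.           0.           1.        ]]
[ 0.01396129 -0.55877593  0.90043369] [[ 0.74639578  0.47665853 -0.46442436]
 [-0.66549648  0.53166686 -0.52387478]
 [-0.00279034  0.7000907   0.71404847]] [[405.60374558   0.         253.01054273]
 [  0.         405.60374558 191.22275071]
 [  0.           0.           1.        ]]
```

View pics/scene.png

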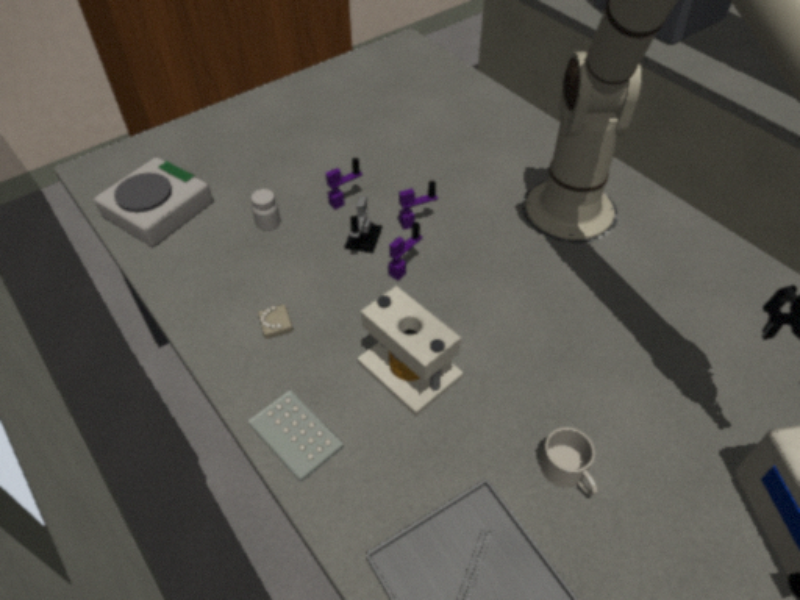

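View pics/side.png

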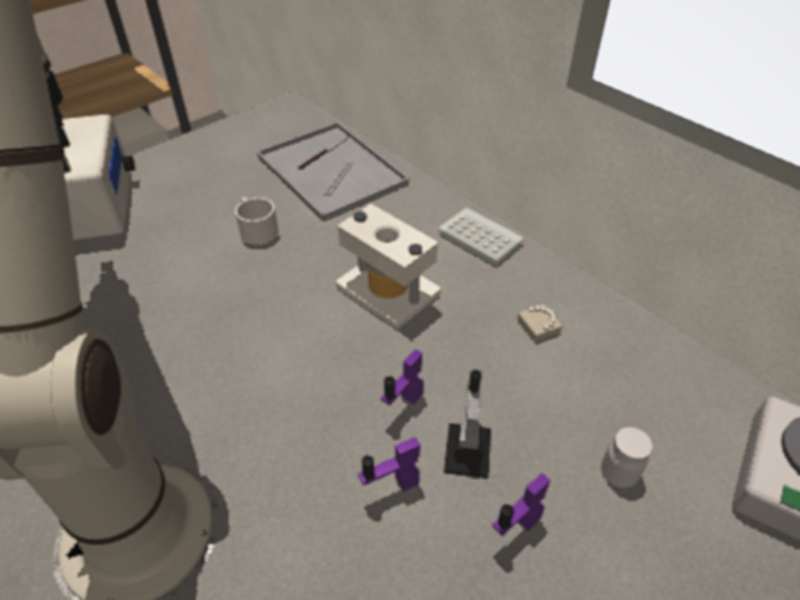

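The scene view (800x600) shows the press with its well at (410,326), the real crank in its black rest at (362,225), and three purple look-alikes around it. In the side view the well is at (387,233), the crank at (470,430) and its knob at (475,380).

```bash
python3 - <<'E'
from h import *
L=lambda n:dict(np.load(n+'.npz'))
S={n:L(n) for n in('scene','side')}
for n,(cu,cv_),(wu,wv) in (('scene',(362,225),(410,326)),('side',(470,430),(387,233))):
    d=S[n];P=pts(d);f=d['frame'].astype(int)
    print(n,'well ray',ray(d,wu*.64,wv*.64,.15).round(4), 'rest',ray(d,cu*.64,cv_*.64,.05).round(3))
    c=ray(d,cu*.64,cv_*.64,.06)
    m=(np.hypot(P[...,0]-c[0],P[...,1]-c[1])<.11)&(P[...,2]>.075)&(d['depth']>0)
    pur=(f[...,0]-f[...,1]>25)&(f[...,2]-f[...,1]>25)
    m&=~pur
    mm,lab,st,ce=cv2.connectedComponentsWithStats(m.astype(np.uint8))
    for i in range(1,mm):
        if st[i,4]>15:
            q=P[lab==i];print(st[i],q.mean(0).round(4),q.min(0).round(3),q.max(0).round(3))
    # dark knob
    dark=m&(f.sum(-1)<110); br=m&(f.sum(-1)>200)
    for k,mk in(('dark',dark),('bright',br)):
        q=P[mk]; 
        if len(q): print(k,len(q),np.median(q,0).round(4),q.min(0).round(3),q.max(0).round(3))
    # crosshead top
    w=ray(d,wu*.64,wv*.64,.15)
    t=(np.hypot(P[...,0]-w[0],P[...,1]-w[1])<.13)&(abs(P[...,2]-.15)<.008)&(d['depth']>0)
    uv=P[t][:,:2].astype(np.float32);r=cv2.minAreaRect(uv*1000);print('top',r,np.median(P[t][:,2]))
    for k,mk in(('purple',pur&(P[...,2]>.02)),):
        mm,lab,st,ce=cv2.connectedComponentsWithStats(mk.astype(np.uint8))
        for i in range(1,mm):
            if st[i,4]>30:print(k,P[lab==i].mean(0).round(3),P[lab==i].min(0).round(3),P[lab==i].max(0).round(3))
a=S['scene']['frame'][115:175,200:290,::-1];b=S['side']['frame'][220:320,260:340,::-1]
cv2.imwrite('pics/c.png',np.hstack([cv2.resize(a,(450,300)) ,cv2.resize(b,(320,400))[:300]]))
E
```

```text
scene well ray [0.605  0.1387 0.15  ] rest [ 0.463 -0.22   0.05 ]
[255 123   4   8  16] [ 0.3649 -0.2038  0.0886] [ 0.362 -0.213  0.078] [ 0.368 -0.192  0.104]
[224 125  11  27 187] [ 0.4822 -0.2032  0.0998] [ 0.438 -0.242  0.075] [ 0.519 -0.173  0.125]
dark 42 [ 0.5082 -0.1808  0.1059] [ 0.364 -0.2    0.087] [ 0.514 -0.175  0.125]
bright 103 [ 0.4682 -0.2177  0.094 ] [ 0.363 -0.242  0.076] [ 0.519 -0.174  0.123]
top ((602.5980834960938, 132.91326904296875), (95.10023498535156, 173.38140869140625), 6.4921698570251465) 0.14954797401558323
purple [ 0.445 -0.361  0.099] [ 0.427 -0.375  0.084] [ 0.459 -0.353  0.107]
purple [ 0.414 -0.36   0.07 ] [ 0.381 -0.38   0.062] [ 0.453 -0.352  0.087]
purple [ 0.337 -0.194  0.082] [ 0.291 -0.209  0.064] [ 0.366 -0.176  0.107]
purple [ 0.445 -0.355  0.036] [ 0.432 -0.368  0.021] [ 0.459 -0.347  0.048]
purple [ 0.354 -0.191  0.036] [ 0.34  -0.202  0.021] [ 0.367 -0.182  0.051]
purple [ 0.467 -0.065  0.109] [ 0.398 -0.103  0.064] [1.062 0.714 1.101]
purple [ 0.469 -0.078  0.035] [ 0.451 -0.09   0.02 ] [ 0.483 -0.068  0.049]
side well ray [0.6038 0.129
[... 269 characters left out ...]
0.199  0.086] [ 0.509 -0.185  0.123]
bright 238 [ 0.4578 -0.2282  0.1015] [ 0.359 -0.248  0.075] [ 0.514 -0.177  0.123]
top ((603.6423950195312, 128.60305786132812), (93.34033966064453, 173.29273986816406), 5.10628604888916) 0.14853030605123607
purple [ 0.465 -0.092  0.102] [ 0.45  -0.102  0.098] [ 0.485 -0.082  0.106]
purple [ 0.427 -0.106  0.08 ] [ 0.014 -0.559  0.063] [ 0.45  -0.085  0.9  ]
purple [ 0.349 -0.205  0.102] [ 0.332 -0.216  0.096] [ 0.368 -0.193  0.107]
purple [ 0.316 -0.197  0.069] [ 0.291 -0.209  0.062] [ 0.336 -0.184  0.1  ]
purple [ 0.441 -0.369  0.102] [ 0.426 -0.376  0.096] [ 0.46  -0.361  0.107]
purple [ 0.409 -0.37   0.07 ] [ 0.379 -0.378  0.064] [ 0.427 -0.358  0.111]
```

View pics/c.png

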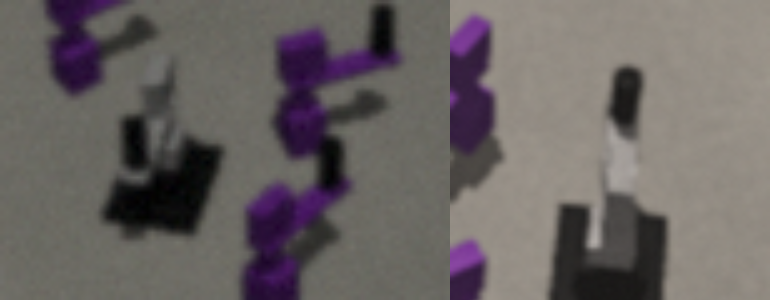

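The real crank stands in its rest with its arm at about +43° and its block near (0.459,-0.231). The dark knob is clear in both crops, and the purple ones are farther off. I'll turn and go above it.

Request:
carry_out([
  [0, 0, -20],
  [0, 0, -20],
  [0, 0, -20],
  [0, 0, -20],
  [0, 0, -20],
  [0, 0, 0],
  [0, 0, 0],
  [0, 0, 0],
  [0, 0, 0],
  [0, 0, 0],
], fingers=[85, 85, 85, 85, 85, 85, 85, 85, 85, 85], yaw=[10.6, 10.6, 10.6, 10.6, 10.6, 10.6, 10.6, 10.6, 10.6, 10.6])

```text
time: 1.35
ee_pos: [0.2256, 0.6092, 0.3027]
orientation: [[0.597, 0.802, -0.0], [0.802, -0.597, -0.001], [-0.001, 0.0, -1.0]]
ft_force: [0.3, 0.0, -0.3]
gripper_width: 0.995
gripper_force: 0.0
```

Request:
carry_out([
  [0, 0, 0],
  [-9.5, 60.8, 0],
  [-9.5, 60.8, 0],
  [-9.5, 60.8, 0],
  [-9.5, 60.8, 0],
  [-9.5, 60.8, 0],
  [-9.5, 60.8, 0],
  [-9.5, 60.8, 0],
  [-9.5, 60.8, 0],
], fingers=[85, 85, 85, 85, 85, 85, 85, 85, 85], yaw=[10.6, 0, 0, 0, 0, 0, 0, 0, 0])

```text
time: 2.48
ee_pos: [0.503, 0.2006, 0.3032]
orientation: [[0.73, 0.683, -0.0], [0.683, -0.73, 0.0], [-0.0, -0.0, -1.0]]
ft_force: [0.8, 1.0, 0.4]
gripper_width: 1.0
gripper_force: 0.0
```

```bash
python3 - <<'E'
from h import *
a=grab('wrist');print(a['origin'],a['orientation'],a['K'],observe()['joint_pos'])
cv2.imwrite('pics/w1.png',a['frame'][:,:,::-1])
E
```

```text
[0.55516884 0.25023117 0.47377488] [[ 6.83843556e-01  6.98756728e-01  2.09992918e-01]
 [-7.29628486e-01  6.55111174e-01  1.96141841e-01]
 [-5.13275767e-04 -2.87347149e-01  9.57826369e-01]] [[322.84672493   0.         259.83966462]
 [  0.         322.84672493 188.94072544]
 [  0.           0.           1.        ]] [-34.70642505  10.95197348  12.88863443  98.30461875  -2.20082971
  70.97014054 -68.89804343]
```

View pics/w1.png

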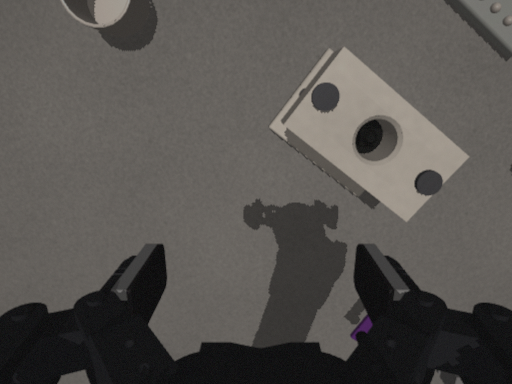

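The wrist view shows the press top with the well mouth at about (378,138) and a dark spindle visible inside it. I'll move the camera straight over the well to read the spindle.

Request:
carry_out([
  [-15, 40, 26],
  [-15, 40, 26],
  [-15.5, 40, 26],
  [0, 0, 0],
], fingers=[85, 85, 85, 85], yaw=[0, 0, 0, 0])

```text
time: 3.02
ee_pos: [0.5501, 0.0787, 0.2228]
orientation: [[0.735, 0.678, -0.005], [0.678, -0.735, -0.003], [-0.006, -0.001, -1.0]]
ft_force: [-0.3, 0.8, 0.2]
gripper_width: 0.993
gripper_force: 0.0
```

```bash
python3 - <<'E'
from h import *
a=grab('wrist');P=pts(a);o=a['origin'];print(o,observe()['ee_pos'])
w=np.array([.604,.132])
r=np.hypot(P[...,0]-w[0],P[...,1]-w[1]);g=cv2.cvtColor(a['frame'],cv2.COLOR_RGB2GRAY)
hole=((r<.035)&(P[...,2]<.1455)&(a['depth']>0)).astype(np.uint8)
n,lab,st,ce=cv2.connectedComponentsWithStats(hole)
i=1+st[1:,4].argmax();cs,_=cv2.findContours((lab==i).astype(np.uint8),0,1)
(c,ax,an)=cv2.fitEllipse(max(cs,key=len));print('hole',c,ax,ray(a,*c,.1455))
x0,y0,ww,h=st[i,:4]
for z0,z1 in((.1,.112),(.112,.119),(.119,.124),(.124,.128),(.128,.135)):
    q=P[(lab==i)&(P[...,2]>z0)&(P[...,2]<z1)]
    if len(q): print(z0,len(q),q.mean(0).round(4),q.min(0).round(4),q.max(0).round(4))
t=(r<.13)&(abs(P[...,2]-.15)<.006);print('top',cv2.minAreaRect(P[t][:,:2].astype(np.float32)*1000),np.median(P[t][:,2]))
cr=a['frame'][y0-5:y0+h+5,x0-5:x0+ww+5,::-1]
cr=np.clip(cr.astype(float)*3,0,255).astype(np.uint8)
cv2.imwrite('pics/w2.png',cv2.resize(cr,(600,600),interpolation=cv2.INTER_CUBIC));print(x0,y0,ww,h)
E
```

```text
[0.60332454 0.12853022 0.39292625] [0.55037372 0.08162619 0.22395271]
hole (253.95657348632812, 86.65071105957031) (58.047828674316406, 60.600067138671875) [0.60205842 0.13351106 0.1455    ]
0.1 1651 [0.6019 0.1335 0.1061] [0.5802 0.1117 0.1029] [0.623  0.1546 0.112 ]
0.112 108 [0.6012 0.1364 0.1154] [0.5802 0.1117 0.1121] [0.6229 0.1546 0.119 ]
0.119 312 [0.6017 0.1338 0.1217] [0.5802 0.1118 0.1192] [0.623  0.1545 0.124 ]
0.124 220 [0.6016 0.1341 0.126 ] [0.5801 0.1118 0.124 ] [0.6228 0.1546 0.128 ]
0.128 287 [0.6015 0.1343 0.1306] [0.5802 0.1118 0.1281] [0.6231 0.1545 0.135 ]
top ((601.6018676757812, 132.95474243164062), (90.24822998046875, 170.80990600585938), 5.764169692993164) 0.1499942258747806
224 56 61 62
```

View pics/w2.png

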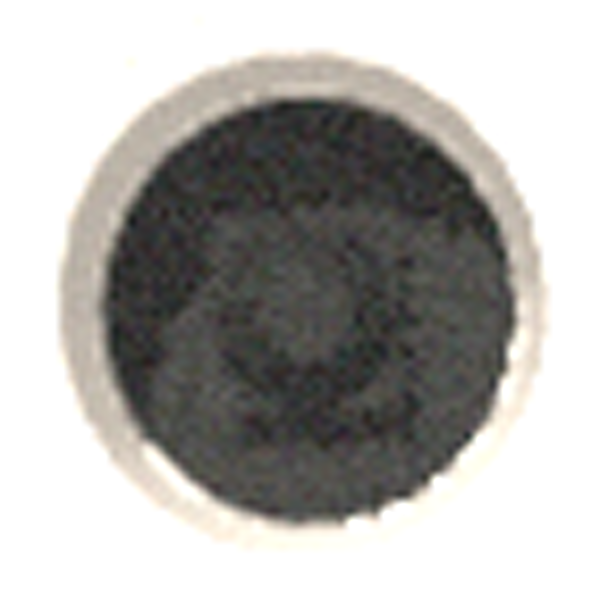

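The crop shows the round well with the lighter taper tip near (305,300) and a square-ish shoulder around it. I'll read its angle from the depth.

```bash
python3 - <<'E'
from h import *
a=dict(np.load('wrist.npz'));P=pts(a)
r=np.hypot(P[...,0]-.602,P[...,1]-.1335)
m=(r<.0165)&(P[...,2]>.1135)
q=(P[m][:,:2]-[.602,.1335])*1000
print(len(q),cv2.minAreaRect(q.astype(np.float32)),q.mean(0))
# angular profile: max radius by direction
ang=np.degrees(np.arctan2(*(q-q.mean(0)).T[::-1]))%90;rr=np.hypot(*(q-q.mean(0)).T)
for k in range(0,90,10):
    s=(ang>=k)&(ang<k+10);print(k+5,np.percentile(rr[s],95).round(1),s.sum())
print('4th harmonic deg of corner',np.degrees(np.angle(np.sum(rr**4*np.exp(4j*np.radians(ang)))))/4)
E
```

```text
1299 ((-0.340274453163147, -0.2751035690307617), (17.691648483276367, 17.080284118652344), 42.71804428100586) [ 0.68317006 -3.10121292]
5 13.4 68
15 5.7 835
25 10.9 53
35 10.9 46
45 10.2 53
55 11.0 52
65 11.7 59
75 12.8 64
85 13.0 69
4th harmonic deg of corner -2.8566340753908275
```

Request:
carry_out([
  [-46.5, 28, 0],
  [-46.5, 28, 0],
  [-46.5, 28, 0],
  [-46.5, 28, 0],
  [-46.5, 28, 0],
  [-46.5, 28, 0],
  [0, 0, 0],
], fingers=[85, 85, 85, 85, 85, 85, 85], yaw=[0, 0, 0, 0, 0, 0, 0])

```text
time: 3.95
ee_pos: [0.461, -0.2333, 0.2264]
orientation: [[0.735, 0.678, 0.001], [0.678, -0.735, -0.002], [-0.0, 0.002, -1.0]]
ft_force: [-0.3, 0.3, 0.4]
gripper_width: 0.997
gripper_force: 0.0
```

```bash
python3 - <<'E'
from h import *
a=grab('wrist');P=pts(a);s=observe();print(s['ee_pos'],s['joint_pos'].round(0))
ok=(a['depth']>0)&(np.hypot(P[...,0]-.48,P[...,1]-.21+.42)<.09)
for k,z0,z1 in(('block',.112,.1195),('knob',.1205,.13),('arm',.078,.0865)):
    m=(ok&(P[...,2]>z0)&(P[...,2]<z1)).astype(np.uint8)
    n,lab,st,ce=cv2.connectedComponentsWithStats(m)
    for i in range(1,n):
        if st[i,4]>60:
            q=P[lab==i];print(k,st[i],np.median(q,0).round(4),cv2.minAreaRect(q[:,:2].astype(np.float32)*1000))
cv2.imwrite('pics/w3.png',a['frame'][:,:,::-1])
E
```

```text
[ 0.4620989  -0.23038222  0.22606424] [ -0.  13.  28. 108.  -7.  61. -17.]
block [244 156  18  38 662] [ 0.4573 -0.227   0.1169] ((456.666748046875, -227.71551513671875), (33.845703125, 15.351888656616211), 42.17621994018555)
knob [244  92  22  23 361] [ 0.5045 -0.1868  0.1228] ((504.3996276855469, -186.78692626953125), (16.614952087402344, 17.141450881958008), 86.0102767944336)
arm [245  87  22  14 153] [ 0.5125 -0.1803  0.0825] ((509.9774169921875, -181.94300842285156), (10.746400833129883, 20.090566635131836), 38.89714431762695)
arm [244 106  22  74 858] [ 0.4825 -0.2053  0.0828] ((474.3263244628906, -212.3478240966797), (71.53797912597656, 20.00467300415039), 40.48556137084961)
```

View pics/w3.png

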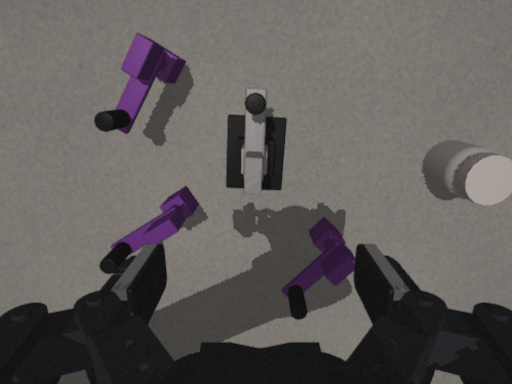

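The wrist view shows the crank at (253,160) with the block pointing at the knob at (255,103). The measured block–knob distance is 62.6 mm, as it must be. Its block is at (0.4567,-0.2275) with the arm at 41°. I'll descend and grasp.

Request:
carry_out([
  [-3.3, -5, 10],
  [0, 0, 45],
  [0, 0, 45],
  [0, 0, 35],
  [0, 0, 0],
  [0, 0, 0],
  [0, 0, 0],
  [0, 0, 0],
  [0, 0, 0],
  [0, 0, 0],
], fingers=[85, 85, 85, 85, 85, 20, 10, 10, 10, 10], yaw=[1.7, 0, 0, 0, 0, 0, 0, 0, 0, 0])

```text
time: 5.25
ee_pos: [0.4564, -0.2284, 0.0907]
orientation: [[0.751, 0.661, 0.0], [0.661, -0.751, -0.0], [0.0, 0.0, -1.0]]
ft_force: [0.2, 0.4, 0.0]
gripper_width: 0.119
gripper_force: 0.0
```

Request:
carry_out([
  [0, 0, 0],
  [0, 0, 0],
  [0, 0, 0],
  [0, 0, 0],
], fingers=[5, 5, 5, 5], yaw=[0, 0, 0, 0])

```text
time: 5.75
ee_pos: [0.4562, -0.2283, 0.0903]
orientation: [[0.75, 0.661, -0.0], [0.661, -0.75, 0.0], [-0.0, -0.0, -1.0]]
ft_force: [0.4, -0.1, 0.8]
gripper_width: 0.063
gripper_force: 0.0
```

```bash
python3 - <<'E'
from h import *
a=grab('wrist');s=grab('side');c=grab('scene')
A=a['frame'][:,:,::-1]
p,q=ray(s,0,0,0),0
B=cv2.resize(s['frame'][200:330,240:370,::-1],(400,400));C=cv2.resize(c['frame'][80:200,170:290,::-1],(400,400))
cv2.imwrite('pics/w4.png',np.hstack([B,C]));cv2.imwrite('pics/w4w.png',A)
P=pts(a);ok=(a['depth']>0)&(np.hypot(P[...,0]-.48,P[...,1]+.21)<.09)
for k,z0,z1 in(('block',.110,.1195),('knob',.1205,.13),('arm',.078,.0865)):
    m=(ok&(P[...,2]>z0)&(P[...,2]<z1)).astype(np.uint8)
    n,lab,st,ce=cv2.connectedComponentsWithStats(m)
    for i in range(1,n):
        if st[i,4]>60:
            q=P[lab==i];print(k,st[i],np.median(q,0).round(4),cv2.minAreaRect(q[:,:2].astype(np.float32)*1000))
E
```

```text
block [ 245  206   34   68 1197] [ 0.4633 -0.2224  0.1169] ((456.9051208496094, -227.63050842285156), (34.185462951660156, 15.94226360321045), 40.62594985961914)
knob [ 243   92   42   43 1373] [ 0.5046 -0.1868  0.1229] ((504.3442077636719, -187.02407836914062), (17.093753814697266, 17.27318572998047), 82.146728515625)
knob [240 231  15  32 134] [ 0.4592 -0.2172  0.1267] ((457.68768310546875, -221.57736206054688), (13.823517799377441, 5.732548236846924), 69.91697692871094)
knob [265 231  15  31 133] [ 0.4665 -0.2256  0.1268] ((462.05718994140625, -226.43533325195312), (13.773627281188965, 5.919257164001465), 12.445566177368164)
knob [225 241  14   7  70] [ 0.4522 -0.2143  0.1277] ((451.97467041015625, -214.1208038330078), (1.2761192321777344, 5.78536319732666), 40.48980712890625)
knob [281 241  14   6  67] [ 0.4684 -0.233   0.1276] ((468.662353515625, -233.15760803222656), (1.2709935903549194, 5.8177032470703125), 44.34395980834961)
arm [245  84  37  19 416] [ 0.5123 -0.1795  0.0826] ((510.6255187988281, -181.58653259277344), (9.15066909790039, 19.30190658569336), 42.50178527832031)
arm [ 244  124   37  107 2248] [ 0.4818 -0.2064  0.0829] ((474.13775634765625, -212.76361083984375), (63.102291107177734, 20.03681755065918), 40.366943359375)
```

View pics/w4.png

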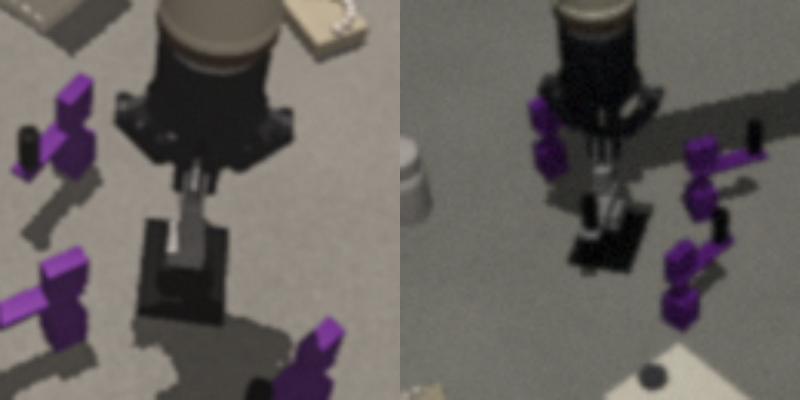

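View pics/w4w.png

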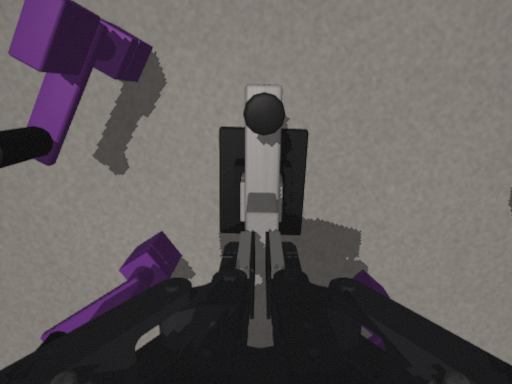

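```bash
python3 - <<'E'
from h import *
a=dict(np.load('wrist.npz'));P=pts(a);s=observe()
for c in (250,262,272):
    for r in range(215,300,8): print(c,r,P[r,c].round(4),a['frame'][r,c])
print(a['origin'],s)
E
```

```text
250 215 [ 0.4646 -0.2138  0.1171] [140 134 132]
250 223 [ 0.4614 -0.2165  0.1168] [141 136 136]
250 231 [ 0.5098 -0.1802  0.2609] [114 111 109]
250 239 [ 0.4607 -0.2178  0.1316] [76 75 74]
250 247 [ 0.461  -0.2178  0.1396] [61 61 60]
250 255 [ 0.4607 -0.2183  0.1455] [49 48 48]
250 263 [ 0.4609 -0.2183  0.1521] [32 31 31]
250 271 [ 0.4602 -0.2191  0.156 ] [30 30 31]
250 279 [ 0.4573 -0.2216  0.1551] [28 29 30]
250 287 [ 0.4546 -0.2239  0.155 ] [25 26 26]
250 295 [ 0.4522 -0.2261  0.1553] [21 21 21]
262 215 [ 0.4684 -0.2181  0.117 ] [140 136 135]
262 223 [ 0.4655 -0.2206  0.1176] [141 136 134]
262 231 [ 0.4621 -0.2236  0.1168] [139 134 132]
262 239 [ 0.4595 -0.226   0.1183] [140 136 135]
262 247 [ 0.456  -0.2291  0.1175] [77 74 74]
262 255 [ 0.4525 -0.2321  0.117 ] [80 78 78]
262 263 [ 0.4493 -0.235   0.1172] [75 73 73]
262 271 [ 0.4459 -0.238   0.1173] [78 74 74]
262 279 [ 0.3879 -0.2903  0.0008] [90 87 83]
262 287 [ 0.3808 -0.2967 -0.0008] [76 73 70]
262 295 [ 3.748e-01 -3.019e-01  2.000e-04] [75 73 70]
272 215 [ 0.4714 -0.2218  0.1165] [137 133 131]
272 223 [ 0.4685 -0.2244  0.1171
[... 614 characters left out ...]
cities': array([-0.02815308,  0.0246326 , -0.05627829,  0.00320734,  0.12124601,
       -0.08503749,  0.08412355]), 'joint_torque': array([ 2.18779722e-03, -4.30601156e+01,  5.15078768e+00, -2.15383673e+01,
        1.02562556e-02,  2.24539333e-03, -4.38880318e-05]), 'ee_pos': array([ 0.45627732, -0.22826897,  0.09037875]), 'orientation': array([[ 7.50412817e-01,  6.60969443e-01, -4.12879454e-06],
       [ 6.60969443e-01, -7.50412817e-01,  1.42533862e-05],
       [ 6.32275241e-06, -1.34249307e-05, -1.00000000e+00]]), 'ft_force': array([-0.05377272,  0.13416779,  0.79397259]), 'moment': array([ 0.02768195,  0.00299032, -0.0240726 ]), 'gripper_force': 0.0, 'gripper_width': 0.058632171448256026}
```

```bash
python3 - <<'E'
from h import *
for n in('side','scene'):
    a=dict(np.load(n+'.npz'));P=pts(a)
    m=(np.hypot(P[...,0]-.457,P[...,1]+.228)<.03)&(P[...,2]>.06)&(P[...,2]<.2)
    rows=np.where(m.any(1))[0]
    for r in rows[::2]:
        c=np.where(m[r])[0]
        print(n,r,c[0],' '.join(f"{P[r,k,2]*1000:.0f}/{a['frame'][r,k].max()}" for k in c))
E
```

```text
side 240 292 179/29
side 242 291 176/30 178/30 176/31
side 244 291 171/42 172/44 173/41 172/57 197/47 198/28 199/29 199/28 200/29
side 246 291 172/35 172/35 173/33 173/34 172/33 171/33 170/28 197/27 197/28 199/26 199/27 197/29 193/27 192/27 192/28 169/28 174/29 171/29
side 248 292 176/27 175/29 174/28 173/27 171/28 170/28 192/29 191/29 190/28 191/29 192/28 164/27 187/28 195/29 193/28 195/29 193/28 195/28 197/26 172/27 173/29 174/29
side 250 292 173/27 175/26 171/29 171/27 169/27 182/26 182/28 184/27 185/29 187/27 186/28 156/27 153/26 163/27 188/25 187/29 188/29 188/28 189/29 187/29 173/28 172/28 171/28 174/27
side 252 293 167/48 167/63 161/58 162/39 170/25 171/27 170/27 172/26 171/26 171/40 154/57 142/38 154/27 174/27 173/29 174/27 174/28 175/25 175/27 167/27 167/26 169/27 172/28
side 254 297 164/46 162/27 165/27 163/26 162/34 162/57 155/88 146/41 155/25 166/26 166/27 166/26 166/28 166/39 165/59 163/74 162/72 169/48
side 256 297 147/39 150/25 147/43 152/61 155/64 155/85 118/110 149/53 154/49 157/46 160/35 163/25 159/44 158/94
side 258 297 139/36 138/30 139/57 146/73 146/71 148/103 11
[... 1318 characters left out ...]
0 165/13 160/8 159/22 166/19
scene 122 226 148/30 143/30 147/42 152/34 144/20 151/39 152/44 151/29 149/18 142/18
scene 124 226 136/32 138/36 139/53 138/37 132/30 147/39 141/58 142/38 144/24 136/17
scene 126 226 129/36 128/34 132/52 137/39 127/24 133/38 135/53 130/40 128/26 133/26
scene 128 228 127/54 124/46 116/45 125/45 126/56 121/47 108/44
scene 130 228 118/80 118/102 118/109 114/104 114/97 106/66 101/46
scene 132 228 113/70 113/77 114/77 116/71 114/60 103/45 92/41
scene 134 228 106/60 102/68 107/63 103/62 100/60 95/58 81/61
scene 136 228 96/69 95/69 99/70 98/66 93/68 88/72 82/72
scene 138 229 84/66 82/75 84/84 83/83 82/79
scene 140 229 86/72 81/106 86/114 86/105 66/74
scene 142 231 75/106
```

The fingers closed above the block. Both views show the real fingertips at z≈0.12, about 30 mm higher than the reported TCP. I'll reopen, go 29 mm lower and close again.

Request:
carry_out([
  [0, 0, 0],
  [0, 0, 0],
  [0, 0, 0],
  [0, 0, 0],
  [0, 0, 0],
  [0, 0, 10],
  [0, 0, 10],
  [0, 0, 9],
], fingers=[85, 85, 85, 85, 85, 85, 85, 85], yaw=[0, 0, 0, 0, 0, 0, 0, 0])

```text
time: 6.9
ee_pos: [0.4558, -0.2281, 0.0603]
orientation: [[0.75, 0.661, -0.001], [0.661, -0.75, 0.0], [-0.001, -0.001, -1.0]]
ft_force: [0.1, 0.1, 0.9]
gripper_width: 0.997
gripper_force: 0.0
```

Request:
carry_out([
  [0, 0, 0],
  [0, 0, 0],
  [0, 0, 0],
  [0, 0, 0],
  [0, 0, 0],
  [0, 0, 0],
  [0, 0, 0],
], fingers=[10, 10, 10, 10, 10, 10, 10], yaw=[0, 0, 0, 0, 0, 0, 0])

```text
time: 7.78
ee_pos: [0.4568, -0.2285, 0.0618]
orientation: [[0.75, 0.661, 0.001], [0.661, -0.75, -0.0], [0.001, 0.001, -1.0]]
ft_force: [0.9, -0.1, 4.8]
gripper_width: 0.173
gripper_force: 59.4
```

Gripped, at the block's width. I'll lift, turn counter-clockwise about 91° to keep room for the clockwise turn, and carry it over the well.

Request:
carry_out([
  [0, 0, -15],
  [0, 0, -25],
  [0, 0, -45],
  [0, 0, -45],
  [0, 0, -40],
  [0, 0, 0],
  [0, 0, 0],
  [0, 0, 0],
  [0, 0, 0],
  [0, 0, 0],
], fingers=[10, 10, 10, 10, 10, 10, 10, 10, 10, 10], yaw=[0, 0, 0, -10.1, -10.1, -10.1, -10.1, -10.1, -10.1, -10.1])

```text
time: 9.02
ee_pos: [0.4548, -0.2278, 0.2312]
orientation: [[-0.381, 0.925, -0.003], [0.925, 0.381, 0.001], [0.002, -0.002, -1.0]]
ft_force: [1.1, 0.2, -2.7]
gripper_width: 0.174
gripper_force: 59.3
```

Request:
carry_out([
  [0, 0, 0],
  [0, 0, 0],
  [24.2, 50.1, 0],
  [24.2, 50.1, 0],
  [24.2, 50.1, 0],
  [24.2, 50.1, 0],
  [24.2, 50.1, 0],
  [24.2, 50.1, 0],
  [24.2, 50.1, 0],
  [0, 0, 0],
], fingers=[10, 10, 10, 10, 10, 10, 10, 10, 10, 10], yaw=[-10.1, -10.1, 0, 0, 0, 0, 0, 0, 0, 0])

```text
time: 10.28
ee_pos: [0.6007, 0.14, 0.2306]
orientation: [[-0.679, 0.734, -0.003], [0.734, 0.679, 0.002], [0.003, -0.0, -1.0]]
ft_force: [-0.7, 0.1, -3.5]
gripper_width: 0.176
gripper_force: 59.8
```

Request:
carry_out([
  [0, 0, 0],
  [0, 0, 0],
], fingers=[10, 10], yaw=[0, 0])

```text
time: 10.52
ee_pos: [0.6012, 0.1307, 0.2313]
orientation: [[-0.671, 0.742, -0.001], [0.742, 0.671, -0.001], [-0.0, -0.002, -1.0]]
ft_force: [0.1, -0.2, -2.8]
gripper_width: 0.174
gripper_force: 59.9
```

```bash
python3 - <<'E'
from h import *
s=observe();print(s['ee_pos'],s['joint_pos'].round(1),s['ft_force'],s['gripper_width'])
W=grab('wrist');P=pts(W)
ok=(W['depth']>0)&(np.hypot(P[...,0]-.585,P[...,1]-.155)<.12)
for z0,z1 in((.282,.29),(.289,.298),(.24,.2575)):
    m=(ok&(P[...,2]>z0)&(P[...,2]<z1)).astype(np.uint8)
    n,lab,st,ce=cv2.connectedComponentsWithStats(m)
    for i in range(1,n):
        if st[i,4]>100:
            q=P[lab==i];print(z0,st[i],np.median(q,0).round(4),cv2.minAreaRect(q[:,:2].astype(np.float32)*1000))
b=grab('side');c=grab('scene')
cv2.imwrite('pics/w5.png',np.hstack([cv2.resize(b['frame'][60:210,190:310,::-1],(320,400)),cv2.resize(c['frame'][100:270,190:326,::-1],(320,400))]))
E
```

```text
[0.60122898 0.13067384 0.23126848] [-17.9  21.8   4.1  93.1  -1.6  65.2  28.7] [ 0.08354829 -0.23173125 -2.83441596] 0.17378992453178627
0.282 [ 206  233   90   78 3379] [0.597  0.1329 0.2863] ((599.1712646484375, 132.8845672607422), (31.86864471435547, 36.23774337768555), 75.28144073486328)
0.282 [297 257  17  12 139] [0.6086 0.1479 0.2858] ((608.45751953125, 148.17169189453125), (6.011748313903809, 1.592224359512329), 40.19063186645508)
0.289 [ 234   92   53   54 2155] [0.5568 0.1787 0.2921] ((556.9816284179688, 178.4220428466797), (17.0780086517334, 17.305206298828125), 88.63912200927734)
0.289 [222 257  20  62 509] [0.5884 0.1298 0.2959] ((591.8320922851562, 123.5529556274414), (6.610593795776367, 23.938535690307617), 42.256587982177734)
0.289 [278 258  23  61 521] [0.6021 0.1423 0.2959] ((608.3167114257812, 138.66734313964844), (8.413620948791504, 23.134395599365234), 42.088253021240234)
0.24 [238  83  45  21 570] [0.5498 0.1864 0.2519] ((551.2874755859375, 184.47286987304688), (19.858261108398438, 8.614784240722656), 42.13409423828125)
0.24 [ 239  134   43   97 2982] [0.5772 0.1558 0.2522] ((579.7654418945312, 152.87767028808594), (20.011699676513672, 48.570884704589844), 41.865535736083984)
```

View pics/w5.png

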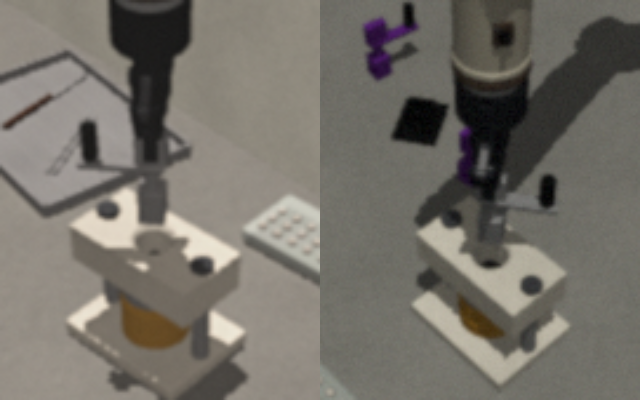

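The crank hangs upright over the well with its mouth at z≈0.182 and its arm at 132°. The lateral error is about 1–2 mm. I'll correct it and feel down.

Request:
carry_out([
  [-0.4, 1.6, 10],
  [0, 0, 14],
  [0, 0, 6],
  [0, 0, 0],
  [0, 0, 0],
], fingers=[10, 10, 10, 10, 10], yaw=[0, 0, 0, 0, 0])

```text
time: 11.3
ee_pos: [0.6035, 0.1338, 0.2016]
orientation: [[-0.673, 0.74, 0.0], [0.74, 0.673, 0.0], [-0.0, 0.0, -1.0]]
ft_force: [0.3, 0.1, -3.6]
gripper_width: 0.179
gripper_force: 59.7
```

Request:
carry_out([
  [0, 0, 1.5],
  [0, 0, 1.5],
  [0, 0, 1],
  [0, 0, 0],
], fingers=[10, 10, 10, 10], yaw=[0, 0, 0, 0])

```text
time: 11.8
ee_pos: [0.6032, 0.1337, 0.1973]
orientation: [[-0.673, 0.74, -0.0], [0.74, 0.673, -0.0], [0.0, -0.0, -1.0]]
ft_force: [-0.2, 0.2, -2.1]
gripper_width: 0.175
gripper_force: 59.7
```

Request:
carry_out([
  [0, 0, 1.5],
  [0, 0, 1.5],
  [0, 0, 1.5],
  [0, 0, 0],
], fingers=[10, 10, 10, 10], yaw=[0, 0, 0, 0])

```text
time: 12.3
ee_pos: [0.6031, 0.1337, 0.1927]
orientation: [[-0.673, 0.74, -0.0], [0.74, 0.673, -0.0], [0.0, -0.0, -1.0]]
ft_force: [-0.3, -0.8, -2.4]
gripper_width: 0.174
gripper_force: 59.7
```

Request:
carry_out([
  [0, 0, 1],
  [0, 0, 1],
  [0, 0, 0],
], fingers=[10, 10, 10], yaw=[0, 0, 0])

```text
time: 12.68
ee_pos: [0.6032, 0.1337, 0.1908]
orientation: [[-0.673, 0.74, -0.0], [0.74, 0.673, -0.0], [0.0, -0.0, -1.0]]
ft_force: [0.3, 0.2, -3.7]
gripper_width: 0.178
gripper_force: 59.8
```

In the bore without contact. Continue down toward the taper and square.

Request:
carry_out([
  [0, 0, 2],
  [0, 0, 2],
  [0, 0, 2],
  [0, 0, 2],
  [0, 0, 2],
  [0, 0, 0],
], fingers=[10, 10, 10, 10, 10, 10], yaw=[0, 0, 0, 0, 0, 0])

```text
time: 13.42
ee_pos: [0.6031, 0.1337, 0.1806]
orientation: [[-0.673, 0.74, -0.001], [0.74, 0.673, -0.0], [0.0, -0.0, -1.0]]
ft_force: [0.2, -0.1, -2.9]
gripper_width: 0.175
gripper_force: 59.9
```

Request:
carry_out([
  [0, 0, 1.5],
  [0, 0, 1.5],
  [0, 0, 1.5],
  [0, 0, 1.5],
  [0, 0, 1.5],
  [0, 0, 0],
], fingers=[10, 10, 10, 10, 10, 10], yaw=[0, 0, 0, 0, 0, 0])

```text
time: 14.18
ee_pos: [0.6032, 0.1337, 0.1732]
orientation: [[-0.673, 0.74, -0.0], [0.74, 0.673, -0.0], [0.0, -0.0, -1.0]]
ft_force: [-0.0, -0.5, -3.0]
gripper_width: 0.174
gripper_force: 59.9
```

Request:
carry_out([
  [0, 0, 1],
  [0, 0, 1],
  [0, 0, 1],
  [0, 0, 1],
  [0, 0, 1],
  [0, 0, 0],
], fingers=[10, 10, 10, 10, 10, 10], yaw=[0, 0, 0, 0, 0, 0])

```text
time: 14.92
ee_pos: [0.6034, 0.1337, 0.1683]
orientation: [[-0.673, 0.74, 0.0], [0.74, 0.673, -0.0], [-0.0, 0.0, -1.0]]
ft_force: [0.9, -1.2, -3.9]
gripper_width: 0.178
gripper_force: 59.9
```

Request:
carry_out([
  [0, 0, 1],
  [0, 0, 1],
  [0, 0, 1],
  [0, 0, 0],
], fingers=[10, 10, 10, 10], yaw=[0, 0, 0, 0])

```text
time: 15.42
ee_pos: [0.6033, 0.1337, 0.1653]
orientation: [[-0.673, 0.74, 0.0], [0.74, 0.673, -0.0], [-0.0, 0.0, -1.0]]
ft_force: [0.5, -0.8, -2.9]
gripper_width: 0.179
gripper_force: 59.8
```

Past the shoulder height with no resistance, so the square is engaged. Continue gently to the floor.

Request:
carry_out([
  [0, 0, 1.5],
  [0, 0, 1.5],
  [0, 0, 1.5],
  [0, 0, 1.5],
  [0, 0, 1.5],
  [0, 0, 1.5],
  [0, 0, 0],
], fingers=[10, 10, 10, 10, 10, 10, 10], yaw=[0, 0, 0, 0, 0, 0, 0])

```text
time: 16.3
ee_pos: [0.6033, 0.1337, 0.1562]
orientation: [[-0.673, 0.74, -0.0], [0.74, 0.673, -0.0], [-0.0, -0.0, -1.0]]
ft_force: [2.3, -1.2, -4.3]
gripper_width: 0.179
gripper_force: 59.7
```

Request:
carry_out([
  [0, 0, 1],
  [0, 0, 1],
  [0, 0, 1],
  [0, 0, 0],
], fingers=[10, 10, 10, 10], yaw=[0, 0, 0, 0])

```text
time: 16.8
ee_pos: [0.6035, 0.1337, 0.1539]
orientation: [[-0.673, 0.74, 0.001], [0.74, 0.673, 0.0], [-0.0, 0.0, -1.0]]
ft_force: [0.1, -2.5, 0.9]
gripper_width: 0.171
gripper_force: 60.5
```

Request:
carry_out([
  [0, 0, 0.5],
  [0, 0, 0.5],
  [0, 0, 0],
], fingers=[10, 10, 10], yaw=[0, 0, 0])

```text
time: 17.18
ee_pos: [0.6037, 0.1337, 0.1539]
orientation: [[-0.673, 0.74, 0.001], [0.74, 0.673, 0.0], [-0.001, 0.001, -1.0]]
ft_force: [-2.1, -1.7, 7.9]
gripper_width: 0.176
gripper_force: 61.6
```

```bash
python3 - <<'E'
from h import *
s=observe();print(s['ft_force'],s['moment'],s['joint_pos'].round(1))
E
```

```text
[-2.12049933 -1.68822505  7.88928304] [-0.71032653  0.48376159  0.02308147] [-17.8  26.3   3.7  97.2  -2.   56.5  28.9]
```

Fully home: the height stops changing and the force rises. I'll relieve the pressure and turn clockwise.

Request:
carry_out([
  [0, 0, -0.8],
  [0, 0, 0],
  [0, 0, 0],
  [0, 0, 0],
  [0, 0, 0],
  [0, 0, 0],
  [0, 0, 0],
], fingers=[10, 10, 10, 10, 10, 10, 10], yaw=[0, 4, 5, 5, 5, 5, 5])

```text
time: 18.05
ee_pos: [0.6033, 0.1323, 0.1539]
orientation: [[-0.227, 0.974, -0.0], [0.974, 0.227, -0.002], [-0.002, -0.0, -1.0]]
ft_force: [-1.0, -4.3, 5.8]
gripper_width: 0.172
gripper_force: 61.2
```

```bash
python3 - <<'E'
from h import *
s=observe();print(s['ft_force'].round(1),s['moment'].round(3),s['joint_pos'].round(1))
E
```

```text
[-1.  -4.3  5.8] [-1.259  0.536  0.268] [-22.5  26.5  10.   97.4  -5.2  56.6   2.5]
```

Request:
carry_out([
  [0, 0, 0],
  [0, 0, 0],
  [0, 0, 0],
  [0, 0, 0],
  [0, 0, 0],
  [0, 0, 0],
  [0, 0, 0],
  [0, 0, 0],
], fingers=[10, 10, 10, 10, 10, 10, 10, 10], yaw=[5, 5, 5, 5, 5, 5, 5, 5])

```text
time: 19.05
ee_pos: [0.6027, 0.1325, 0.1539]
orientation: [[0.452, 0.892, -0.001], [0.892, -0.452, -0.001], [-0.002, -0.0, -1.0]]
ft_force: [-2.2, -5.2, 8.5]
gripper_width: 0.173
gripper_force: 61.5
```

```bash
python3 - <<'E'
from h import *
s=observe();print(s['ft_force'].round(1),s['moment'].round(3),s['joint_pos'].round(1))
E
```

```text
[-2.2 -5.2  8.5] [-1.121  0.878  0.325] [-29.   27.2  18.7  97.6 -10.   56.9 -33.6]
```

Request:
carry_out([
  [0, 0, -0.3],
  [0, 0, 0],
  [0, 0, 0],
], fingers=[10, 10, 10], yaw=[3, 3, 3])

```text
time: 19.42
ee_pos: [0.6026, 0.1326, 0.1539]
orientation: [[0.585, 0.811, -0.001], [0.811, -0.585, -0.001], [-0.002, -0.0, -1.0]]
ft_force: [-2.0, -3.5, 7.4]
gripper_width: 0.177
gripper_force: 61.2
```

```bash
cat > m.py <<'E'
from h import *
s=observe();o=s['orientation'];print(s['ft_force'].round(1),s['moment'].round(3),np.degrees(np.arctan2(o[1,0],o[0,0])).round(1))
E
python3 m.py
```

```text
[-2.  -3.5  7.4] [-1.097  0.797  0.348] 54.2
```

Request:
carry_out([
  [0, 0, 0],
  [0, 0, 0],
  [0, 0, 0],
], fingers=[10, 10, 10], yaw=[3, 3, 3])

```text
time: 19.8
ee_pos: [0.6025, 0.1327, 0.1539]
orientation: [[0.705, 0.709, -0.002], [0.709, -0.705, -0.001], [-0.002, -0.0, -1.0]]
ft_force: [-3.4, -4.3, 6.9]
gripper_width: 0.175
gripper_force: 61.3
```

```bash
python3 m.py
```

```text
[-3.4 -4.3  6.9] [-1.049  0.827  0.321] 45.2
```

Request:
carry_out([
  [0, 0, 0],
  [0, 0, 0],
  [0, 0, 0],
], fingers=[10, 10, 10], yaw=[2, 2, 2])

```text
time: 20.18
ee_pos: [0.6025, 0.1328, 0.1539]
orientation: [[0.775, 0.633, -0.002], [0.633, -0.775, -0.001], [-0.002, -0.0, -1.0]]
ft_force: [-2.8, -3.0, 7.1]
gripper_width: 0.176
gripper_force: 61.3
```

```bash
python3 m.py
```

```text
[-2.8 -3.   7.1] [-1.052  0.898  0.394] 39.2
```

Request:
carry_out([
  [0, 0, 0],
  [0, 0, 0],
  [0, 0, 0],
], fingers=[10, 10, 10], yaw=[2, 2, 2])

```text
time: 20.55
ee_pos: [0.6024, 0.1329, 0.1539]
orientation: [[0.836, 0.548, -0.002], [0.548, -0.836, -0.001], [-0.002, -0.0, -1.0]]
ft_force: [-3.5, -3.6, 7.8]
gripper_width: 0.175
gripper_force: 61.3
```

```bash
python3 m.py
```

```text
[-3.5 -3.6  7.8] [-0.983  0.936  0.474] 33.2
```

The moment is climbing steadily, so the platen is on the flask. One more 6° for a firm mid-range force.

Request:
carry_out([
  [0, 0, 0],
  [0, 0, 0],
  [0, 0, 0],
], fingers=[10, 10, 10], yaw=[2, 2, 2])

```text
time: 20.92
ee_pos: [0.6025, 0.133, 0.154]
orientation: [[0.889, 0.458, -0.002], [0.458, -0.889, -0.001], [-0.002, 0.0, -1.0]]
ft_force: [-3.2, -4.4, 6.6]
gripper_width: 0.176
gripper_force: 61.3
```

```bash
python3 m.py
```

```text
[-3.2 -4.4  6.6] [-0.95   0.884  0.474] 27.3
```

About 25 N. Release and rise.

Request:
carry_out([
  [0, 0, -0.5],
  [0, 0, 0],
  [0, 0, 0],
  [0, 0, 0],
  [0, 0, 0],
  [0, 0, 0],
  [0, 0, 0],
  [0, 0, 0],
], fingers=[10, 40, 85, 85, 85, 85, 85, 85], yaw=[0, 0, 0, 0, 0, 0, 0, 0])

```text
time: 21.92
ee_pos: [0.6033, 0.1337, 0.154]
orientation: [[0.889, 0.458, -0.0], [0.458, -0.889, 0.0], [-0.0, -0.0, -1.0]]
ft_force: [-0.0, -0.2, 0.6]
gripper_width: 0.996
gripper_force: 0.0
```

Request:
carry_out([
  [0, 0, -5],
  [0, 0, -20],
  [0, 0, -40],
  [0, 0, -40],
  [0, 0, -10],
  [0, 0, 0],
], fingers=[85, 85, 85, 85, 85, 85], yaw=[0, 0, 0, 0, 0, 0])

```text
time: 22.68
ee_pos: [0.6038, 0.1339, 0.2704]
orientation: [[0.889, 0.458, 0.002], [0.458, -0.889, 0.001], [0.002, 0.0, -1.0]]
ft_force: [0.6, 0.7, -1.0]
gripper_width: 0.995
gripper_force: 0.0
```

```bash
python3 - <<'E'
from h import *
W=grab('wrist');P=pts(W);s=observe();print(s['ee_pos'],s['ft_force'],s['gripper_width'])
ok=(W['depth']>0)&(np.hypot(P[...,0]-.625,P[...,1]-.145)<.1)
for k,z0,z1 in(('block',.204,.2125),('knob',.2126,.22),('arm',.17,.18)):
    m=(ok&(P[...,2]>z0)&(P[...,2]<z1)).astype(np.uint8)
    n,lab,st,ce=cv2.connectedComponentsWithStats(m)
    for i in range(1,n):
        if st[i,4]>100:
            q=P[lab==i];print(k,np.median(q,0).round(4),cv2.minAreaRect(q[:,:2].astype(np.float32)*1000))
b=grab('side');Q=pts(b)
cv2.imwrite('pics/w6.png',np.hstack([cv2.resize(b['frame'][110:210,200:300,::-1],(400,400)),cv2.resize(W['frame'][:,:,::-1],(400,400))]))
E
```

```text
[0.60294949 0.13381508 0.26895834] [ 0.43559383  0.08340944 -0.95684859] 0.9963100241500396
block [0.6031 0.1337 0.2089] ((601.987060546875, 133.18832397460938), (34.0947265625, 16.012794494628906), 29.45050048828125)
knob [0.6568 0.1642 0.2148] ((656.5158081054688, 163.96156311035156), (17.18712043762207, 16.81461524963379), 73.3556900024414)
arm [0.6656 0.1686 0.1747] ((663.0947875976562, 167.38833618164062), (11.475153923034668, 19.34654426574707), 26.232681274414062)
arm [0.6314 0.1496 0.1749] ((621.5948486328125, 144.28189086914062), (69.87632751464844, 19.990306854248047), 29.41850471496582)
```

View pics/w6.png

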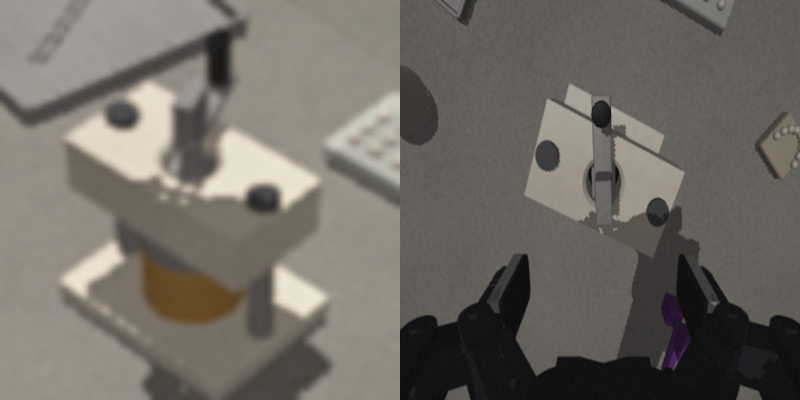

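The crank stands home (block top at 0.2089 m, exactly 104 mm above the well floor), the platen is down on the flask, and the gripper is clear. Handing in.

```bash
python3 -c "
from h import *
print(arm.sign_off())"
```

```text
the job is handed in; nothing more can be done
None
```

The job is handed in: the crank stands fully home on the spindle, the platen is closed on the flask at about 25 N (estimated from the crank moment), and the gripper is open and clear. I saw no contact with the cup, jar or plaster model, and the clock stood at about 23 s.

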